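Square a fuel-cell plate in the clamping fixture and screw the clamp down

TASK

Without lifting it, slide the dark graphite plate along the fixture's bed until its edge lies flush along its length against the steel fence, still under the clamp foot. Then turn the black knob clockwise (seen from above) all the way down to its stop, so the foot holds the plate there, and let go. Leave the jar, the beaker and the wrench where they are.

Things in the scene. Friction and masses are not known exactly. Their poses are not given: they have to be found in the camera images.
- fixture: Fixed clamping fixture. Origin: on the table, on the vertical screw axis; its +x points to the fence, z up. Aluminium bed 250 x 190 mm, top z 16 mm, x -150 to 100, y +-95 mm, open towards -x. A grey arm 44 mm wide (y), x -22 to 96, z 80 to 98 mm, on a column behind the fence (x 60 to 96 mm), carries the screw over the bed.
- fence (a point): Middle of the fence face, at bed height: x = 45 mm, y = 0, z = 16 mm in the fixture's frame, same axes. The fence is a fixed straight steel bar 160 mm long along y, 24 mm high above the bed; its face looks to -x.
- plate: Loose slippery graphite plate (friction about 0.25), dark grey, fine lines on top, 130 x 120 x 20 mm (x, y, z), 0.4 to 0.63 kg. Origin: centre of its underside. Lies on the bed about 25 to 45 mm short of the fence, up to 0.25 rad askew, within 10 mm of centred in y. Its +x side looks to the fence; its -x side, clear of the arm, can be pushed. Flush: origin at x = -20 mm in the fixture's frame.
- knob (a joint): Knob angle, rad: 0 fully raised, grows clockwise seen from above, 4.2 at the hard stop fully down; starts at 0 to 1.0. Knob, stem and foot sink 25 mm per turn (3.98 mm per rad). The foot meets the plate at about 3.0 rad; then a spring in the foot (2.5 N/mm) builds up to about 13 N. Turning takes 0.09 to 0.15 N m; friction keeps it where it is left.
- knob_grip (a point): Point on the knob's vertical axis at the height to grip it, 20 mm above its underside, 14 mm below its top. Round black fluted knob, 36 mm diameter (38 over the flutes), 34 mm high. The point is about 145 mm above the table fully raised, 128 mm fully down. Nothing stands beside the knob; the arm's top (98 mm) is 10 mm or more below it.
- foot: Round rubber clamp foot, 28 mm diameter, 8 mm thick, under the arm on the screw axis. Origin: centre of its pressing face, 48 mm above the table when fully raised (12 mm above the plate's top). It sinks with the knob, does not turn, and gives on a spring.
- jar: Bystander: amber jar with white cap, 52 mm diameter, 75 mm high, standing on the table beside the fixture. Origin: centre of its underside.
- beaker: Bystander: open glass beaker, 56 mm rim diameter, 70 mm high, standing on the table beside the fixture. Origin: centre of its underside.
- wrench: Bystander: steel wrench 180 mm long, 8 mm thick, lying on the table behind the fixture. Origin: centre of its underside.
Not all that is in view belongs to the job. Of the things like the plate, leave any that is green or red; of the rest the smaller one is meant.

How it is judged (in metres and radians):
On the way, in this order (a step that is already met when the one before it is completed fails the run):
1. the plate lies flush against the fence, the foot not yet on it (x of plate in the frame of fixture above -0.0225 m and angle between the x axis of plate and the x axis of fixture, either way round below 0.03 rad and contact force between foot and plate below 0.5 N), for 0.2 s.
2. the knob is screwed down to its stop (value of joint knob above 3.95 rad), for 0.2 s.
At the end, for the whole second after the job is handed in: The plate lies flush against the fence (edge within 2.5 mm, square within 0.03 rad), within 46 mm of centred so that the whole foot is on it, at rest; the knob is screwed down to within 0.25 rad of its stop and the foot presses the plate with more than 5 N (x of plate in the frame of fixture above -0.0225 m and angle between the x axis of plate and the x axis of fixture, either way round below 0.03 rad and y of plate in the frame of fixture between -0.046 and 0.046 m and value of joint knob above 3.95 rad and contact force between foot and plate above 5 N and linear speed of plate below 0.01 m/s); the robot touches nothing.
It fails at once if the plate is lifted off the bed (more than 10 mm) (z of plate in the frame of fixture above 0.026 m).
It fails at once if the jar, beaker or wrench is moved more than 20 mm (distance of any of jar, beaker, wrench from where it was at the start of the episode above 0.02 m).
It also fails if it takes over 64 s, if anything falls off the work surface, if the arm or the gripper's body presses on something with over 40 N, if the wrist force passes 120 N, or if a joint passes its speed limit or range.

ROBOT

A 7-joint arm with a two-finger parallel gripper is mounted at the origin on the work surface. World frame = base frame: x ahead of the robot, y to its left, z up, the work surface at z = 0. Lengths are in mm, angles in rad, forces in N, time in s.
With the tool pointing down it reaches from about 400 to 875 mm from the base axis. Payload 4.4 kg.
Tool frame: the origin (TCP) lies midway between the tips of the shut fingers; the grasp point (between the pads) lies 19 mm behind it (ctrl.grasp_offset is the distance from the TCP to the grasp point, in mm); z points along the fingers, y is the direction in which the jaws open and shut (so a half turn about z gives the same grasp; the last joint's range is limited). The gripper opens to 85 mm and grips with 20 to 120 N. Pads are 22 mm wide; open, the fingers measure 114 mm over their backs; the gripper's body (76 mm by 85 mm) begins 54 mm behind the grasp point. The pads swing forward as they close: fully open they stand 13 mm farther back than shut.
Start: joints at [1.215, 0.628, 0.038, 1.517, -0.027, 0.996, -0.02], TCP at [185.773, -622.902, 195.013] pointing down, gripper open.
Joint ranges: [-3.06, 3.06], [-0.37, 2.12], [-1.25, 1.32], [0.18, 2.47], [-1.1, 4.24], [0.23, 1.98], [-2.94, 2.94]. Speed limits (rad/s): [2.57, 2.57, 3.14, 3.14, 3.14, 3.14, 3.14].

INTERFACE

Orientations are given as a unit quaternion [w, x, y, z].
In Python, from cell import ctrl, capture gives the robot as it stands.
- The arm moves only by the tool step_arm, never from a script. Its argument "commands" is a list of rows, each a list of 5 numbers: the shift along the tool's x, y, z in m, then the turn about the tool's z in rad, then the closure in counts, from 0 (fully open) to 255 (shut). In form: [[dx, dy, dz, twist, hand], ...]. A call has exactly 5 rows; each row shifts and turns the commanded pose from where the row before left it, along the tool's axes as they then stand; what a row does not reach is not made up. A row lasts 1/8 s, in which the tool goes at most 62.5 mm and 10.7 degrees, less where a joint would pass 70% of its speed; a pose out of reach is approached as far as the arm can. A call is refused whole if a number of a shift passes 0.0625 or a number of a turn 0.188, either way. A call with a gripper value outside its range is refused whole. The fingers move at their own pace and stop on an object; "squeeze" is the grip in N (left out, the last holds). Time passes only in rows, so rows that do not move let the fingers close, or fill a call up. It gives the time, the measured TCP pose, the force and the opening at its end, in the units of the state.
- ctrl.read_state(): the state, without advancing time (a new reading comes with each control period).
- capture(name): name is "scene" or "top" or "wrist"; returns a dict with "frame" (420x560x3 uint8, red, green, blue), "fovy" (degrees; the focal length in pixels is half the picture's height over the tangent of half this angle, whatever the lens; pixels are square), "cx", "cy" (the principal point, pixels), "dist_coeffs" ([k1, k2, p1, p2, k3] as OpenCV has them; the pictures are not rectified), "origin" and "attitude" of the camera in the world. Camera axes: x right, y up, looking along -z (the intrinsics and any distortion apply to the point x, -y, -z); pixel columns grow to the right and rows downward; lengths in mm; the calibration is good to about 2 mm. A picture is of the moment at which its call begins. There is no depth.
- ctrl.sign_off(): hands the job in, once; it reports no verdict.
The state is a dict: "t": time; "joint_positions": joint angles; "qd": joint speeds; "tau": joint torques, N m; "tool_pos": TCP position; "tool_rot": TCP orientation; "contact_force": force on the tool from outside, world axes, zero at the start; "wrist_torque": the same for the moment, N m; "opening": opening from 0.0 (shut) to 1.0 (fully open).
Only numpy, scipy, OpenCV 4.12 (cv2) and the standard library are available. Lean on these libraries where they do the work, as an engineer would, in place of code of your own. Each camera call takes 0.05 s, during which the arm holds its last target.

## Working session

There is one attempt and no reset: what is moved stays moved. The work goes in short steps, Python scripts to look and compute and a tool call to move; the robot and the scene stay as the last step left them, time stands still between calls to the robot, and variables do not carry over. Pictures are saved under pics/ and viewed, and the job is handed in when it is done.

Besides the shell and the picture viewer there is one more tool, called by a JSON object that holds its "api" and its "payload". step_arm: Moves the arm, as the interface text tells. Its arguments: {"type":"object","properties":{"commands":{"type":"array","items":{"type":"array","items":{"type":"number"}}},"squeeze":{"type":"number"}},"required":["commands"]}

```bash
ls; mkdir -p pics; python3 - <<'E'
from cell import ctrl,capture
import cv2
s=ctrl.read_state();print({k:s[k] for k in('t','tool_pos','tool_rot','contact_force','opening')},ctrl.grasp_offset)
for n in('scene','top','wrist'):
    c=capture(n);cv2.imwrite(f'pics/{n}0.png',c['frame'][:,:,::-1]);print(n,{k:v for k,v in c.items() if k!='frame'})
E
```

```text
pics
{'t': 0.0, 'tool_pos': array([ 185.56940282, -622.2270652 ,  194.07354268]), 'tool_rot': array([-9.43054872e-04,  9.89519881e-01,  1.44393525e-01, -1.59220264e-04]), 'contact_force': array([-0.63586248,  0.24264414,  0.67297196]), 'opening': 0.9993167519204385} 18.700000000000003
scene {'fovy': 55.678995150610795, 'cx': 279.7330781605566, 'cy': 211.2731580488392, 'dist_coeffs': array([0.04101209, 0.        , 0.        , 0.        , 0.        ]), 'origin': array([1089.4142761 , -211.48249704,  875.16537486]), 'attitude': array([0.79291904, 0.25848404, 0.17469889, 0.52339822])}
top {'fovy': 55.407566821373706, 'cx': 280.5512458420344, 'cy': 207.24071354529957, 'dist_coeffs': array([-0.09319194,  0.        ,  0.        ,  0.        ,  0.        ]), 'origin': array([445.7407311 ,  10.03502215, 934.83348778]), 'attitude': array([-0.70033771, -0.05102697,  0.04564049,  0.71052114])}
wrist {'fovy': 60.12855138814918, 'cx': 279.1388073246056, 'cy': 204.4745967057574, 'dist_coeffs': array([0.00102709, 0.        , 0.        , 0.        , 0.        ]), 'origin': array([ 252.04149688, -603.99243398,  373.46652957]), 'attitude': array([ 0.79463477, -0.10975994,  0.08252444, -0.59135274])}
```

View pics/scene0.png

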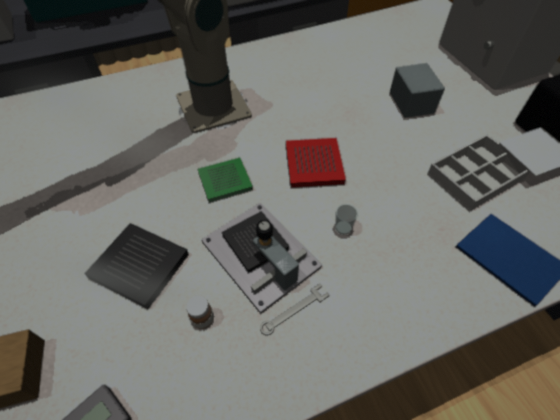

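View pics/top0.png

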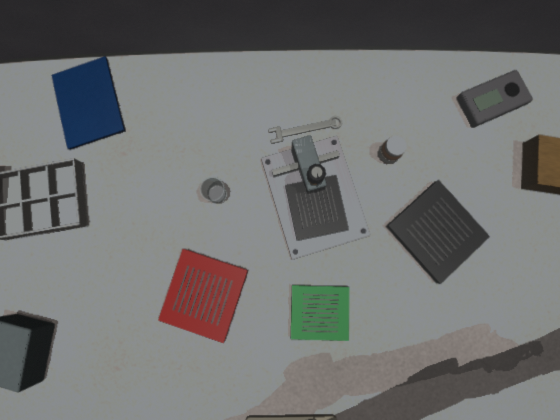

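View pics/wrist0.png

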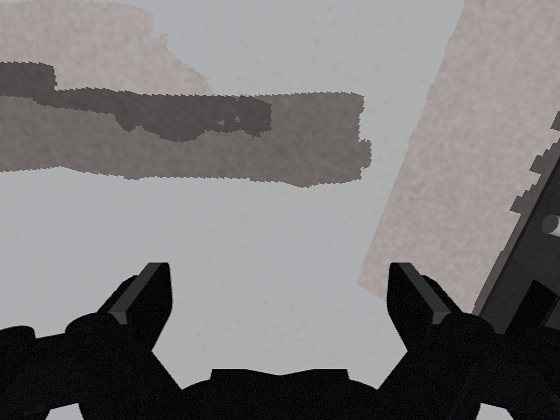

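The plate to move is the smaller dark one on the bed, at about (318,208) in the top picture. The knob is at (316,173), the fence runs from (273,173) to (338,155), the jar is at (391,150), the beaker at (215,190) and the wrench at (305,130). Next I'll enlarge the picture and measure.

```bash
cat > h.py <<'E'
import numpy as np,cv2
from cell import ctrl,capture
from scipy.spatial.transform import Rotation as R
def K(c):
    h=c['frame'].shape[0];f=h/2/np.tan(np.radians(c['fovy'])/2)
    return np.array([[f,0,c['cx']],[0,f,c['cy']],[0,0,1.]])
def rot(q): return R.from_quat([q[1],q[2],q[3],q[0]]).as_matrix()
def ray(c,uv):
    p=cv2.undistortPoints(np.array(uv,float).reshape(-1,1,2),K(c),c['dist_coeffs']).reshape(-1,2)
    d=np.c_[p[:,0],-p[:,1],-np.ones(len(p))]
    return d@rot(c['attitude']).T
def plane(c,uv,z):
    d=ray(c,uv);o=c['origin'];return o+d*((z-o[2])/d[:,2])[:,None]
def proj(c,P):
    q=(np.array(P,float).reshape(-1,3)-c['origin'])@rot(c['attitude'])
    q=q*[1,-1,-1]
    return cv2.projectPoints(q,np.zeros(3),np.zeros(3),K(c),c['dist_coeffs'])[0].reshape(-1,2)
def tri(c1,u1,c2,u2):
    A=np.zeros((3,3));b=np.zeros(3)
    for c,u in((c1,u1),(c2,u2)):
        d=ray(c,[u])[0];d/=np.linalg.norm(d);M=np.eye(3)-np.outer(d,d);A+=M;b+=M@c['origin']
    return np.linalg.solve(A,b)
def crop(fr,x0,y0,x1,y1,s,name):
    cv2.imwrite(name,cv2.resize(fr[y0:y1,x0:x1,::-1],None,fx=s,fy=s,interpolation=cv2.INTER_CUBIC))
E
python3 - <<'E'
from h import *
c=capture('top');crop(c['frame'],250,110,385,265,3.8,'pics/top1.png')
c=capture('scene');crop(c['frame'],190,190,340,340,4,'pics/scene1.png')
E
```

```text
(no output)
```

View pics/top1.png

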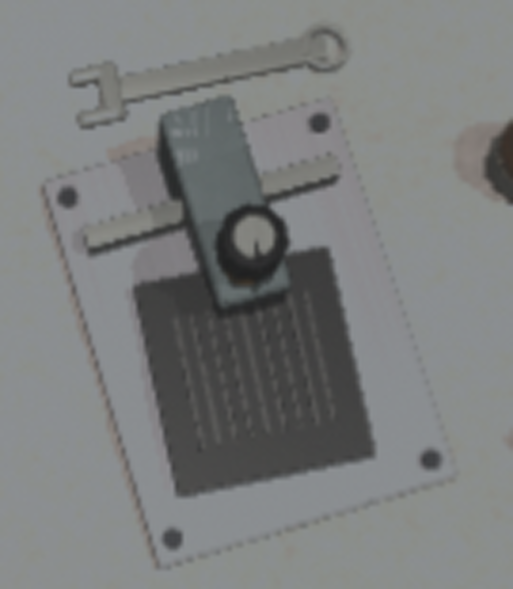

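View pics/scene1.png

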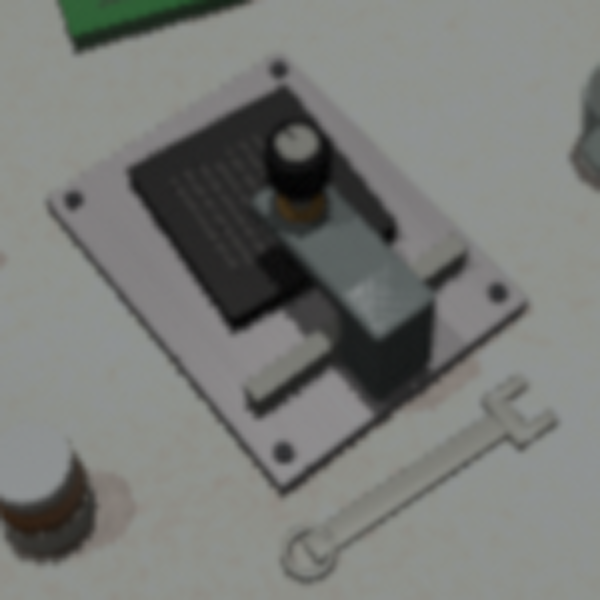

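Top crop:
- Bed corners: (41,186), (333,98), (457,478), (159,568).
- Plate top corners: (135,286), (328,248), (375,455), (178,496).
- Cap centre: (252,237).

Scene crop:
- Cap: (298,143).
- Bed corners: (278,55), (48,203), (283,493), (528,303).

```bash
python3 - <<'E'
from h import *
f=lambda p,s,o:(np.array(p)+.5)/s-.5+o
t=capture('top');s=capture('scene')
def kab(M,W):
    a=M-M.mean(0);b=W-W.mean(0);th=np.arctan2((a[:,0]*b[:,1]-a[:,1]*b[:,0]).sum(),(a*b).sum())
    r=np.array([[np.cos(th),-np.sin(th)],[np.sin(th),np.cos(th)]]);o=W.mean(0)-r@M.mean(0)
    return th,o,np.linalg.norm(M@r.T+o-W,axis=1),r
bm=np.array([[100,95],[100,-95],[-150,-95],[-150,95.]])
for n,c,uv in (('top',t,f([(41,186),(333,98),(457,478),(159,568)],3.8,[250,110])),('scene',s,f([(528,303),(283,493),(48,203),(278,55)],4,[190,190]))):
    W=plane(c,uv,16)[:,:2];th,o,e,r=kab(bm,W);print(n,th,o,e,W.round(1).tolist())
pm=np.array([[65,60],[65,-60],[-65,-60],[-65,60.]])
Wt=plane(t,f([(135,286),(328,248),(375,455),(178,496)],3.8,[250,110]),36)[:,:2]
th,o,e,r=kab(pm,Wt);print('plate',th,o,e)
k=tri(t,f([(252,237)],3.8,[250,110])[0],s,f([(298,143)],4,[190,190])[0]);print('cap',k)
st=ctrl.read_state();print(st['t'])
E
```

```text
top 0.2796362630644065 [621.15956075 -56.93207884] [1.9604429  0.97023804 0.96846884 1.7083366 ] [[689.1, 62.1], [743.3, -121.6], [503.7, -188.8], [452.5, -7.1]]
scene 0.2846721921026506 [627.80470781 -57.55568781] [1.66450738 0.85189827 3.09251383 2.24444496] [[696.0, 60.4], [749.6, -120.5], [511.2, -187.8], [458.4, -10.4]]
plate 0.1855762599466796 [568.72197057 -65.54459976] [0.85494374 1.09288048 1.06578694 0.67371807]
cap [622.6847275  -55.73642691 157.03926748]
0.35
```

Fixture origin is about (624,-57) with yaw 0.282. The cap's triangulated height is 157 mm, so the knob starts near 0.5 rad. The plate is about 33 mm short of the fence, skewed -0.095 rad, with y about +6. I'll push with half-open jaws parallel to the fence, starting at fixture (-155,5).

{"api": "step_arm", "payload": {"commands": [[0.0285, -0.0282, 0, 0.008, 80], [0.0285, -0.0282, 0, 0, 80], [0.0285, -0.0282, 0, 0, 80], [0.0285, -0.0282, 0, 0, 80], [0.0285, -0.0282, 0, 0, 80]]}}

```text
t: 0.98
tool_pos: [283.9, -446.6, 195.2]
tool_rot: [0.0, 0.99, 0.14, 0.0]
contact_force: [0.4, -0.7, -0.2]
opening: 0.682
```

{"api": "step_arm", "payload": {"commands": [[0.0285, -0.0282, 0, 0, 80], [0.0285, -0.0282, 0, 0, 80], [0.0285, -0.0282, 0, 0, 80], [0.0285, -0.0282, 0, 0, 80], [0.0285, -0.0282, 0, 0, 80]]}}

```text
t: 1.6
tool_pos: [381.5, -271.6, 195.3]
tool_rot: [0.0, 0.99, 0.14, 0.0]
contact_force: [-0.4, -0.7, -0.1]
opening: 0.683
```

{"api": "step_arm", "payload": {"commands": [[0.0285, -0.0282, 0, 0, 80], [0.0285, -0.0282, 0, 0, 80], [0.0285, -0.0282, 0, 0, 80], [0.0285, -0.0282, 0, 0, 80], [0.0285, -0.0282, 0, 0, 80]]}}

```text
t: 2.22
tool_pos: [479.2, -96.4, 195.2]
tool_rot: [0.0, 0.99, 0.14, 0.0]
contact_force: [0.2, -0.3, -0.5]
opening: 0.687
```

```bash
cat >> h.py <<'E'
FX=np.array([624,-57.]);FY=0.282
def st():
    s=ctrl.read_state();M=rot(s['tool_rot']);r=np.array([[np.cos(FY),np.sin(FY)],[-np.sin(FY),np.cos(FY)]])
    print('t',round(s['t'],2),'tcp',s['tool_pos'].round(1),'fix',(r@(s['tool_pos'][:2]-FX)).round(1),'yaw-FY',round(np.arctan2(M[1,0],M[0,0])-FY,4),'tilt',M[:2,2].round(4),'F',s['contact_force'].round(1),'Tz',s['wrist_torque'].round(2),'op',round(s['opening'],3),'q',np.round(s['joint_positions'],2))
    return s,M
E
python3 - <<'E'
from h import *
s,M=st()
c=capture('wrist');cv2.imwrite('pics/w1.png',c['frame'][:,:,::-1])
E
```

```text
t 2.23 tcp [479.2 -96.4 195.2] fix [-150.1    2.4] yaw-FY -0.0003 tilt [ 0.0005 -0.0002] F [ 0.2 -0.3 -0.5] Tz [ 0.01 -0.02  0.  ] op 0.687 q [ 0.16  0.4  -0.02  1.96  0.01  0.79 -1.16]
```

View pics/w1.png

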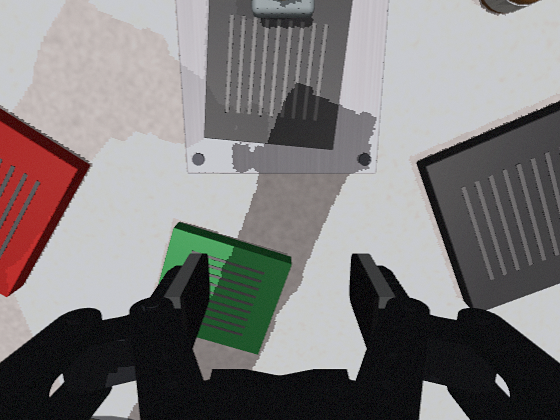

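The wrist view looks along the fixture. Bed rear corners are at (188,173) and (390,173), and the plate's rear top corners at (204,137) and (332,150). The green plate is at about (228,290). I'll check it against the fingers.

```bash
python3 - <<'E'
from h import *
c=capture('wrist');t=capture('top')
r=np.array([[np.cos(FY),np.sin(FY)],[-np.sin(FY),np.cos(FY)]])
fx=lambda W:((W[:,:2]-FX)@r.T).round(1).tolist()
print('bed',fx(plane(c,[(188,173),(390,173)],16)))
print('plate',fx(plane(c,[(204,137),(332,150)],36)))
print('green top',fx(plane(c,[(179,222),(291,257)],20)), fx(plane(t,[(291,285),(350,285),(350,340),(291,340)],20)))
E
```

```text
bed [[-144.7, 98.1], [-143.0, -104.4]]
plate [[-107.2, 76.2], [-118.1, -42.4]]
green top [[-195.2, 109.4], [-233.2, -6.6]] [[-206.2, 113.9], [-245.4, -13.6], [-361.6, 23.7], [-322.6, 149.7]]
```

Clear of the green plate. I'll shift to y≈+7 and descend to z≈21 behind the plate.

{"api": "step_arm", "payload": {"commands": [[-0.004, -0.005, 0.04, 0, 80], [0, 0, 0.04, 0, 80], [0, 0, 0.04, 0, 80], [0, 0, 0.035, 0, 80], [0, 0, 0.018, 0, 80]]}}

```text
t: 3.0
tool_pos: [471.7, -95.2, 20.4]
tool_rot: [0.0, 0.99, 0.14, -0.001]
contact_force: [0.1, -0.1, -0.0]
opening: 0.686
```

```bash
python3 - <<'E'
from h import *
s,M=st()
c=capture('wrist');cv2.imwrite('pics/w2.png',c['frame'][:,:,::-1])
c=capture('scene');crop(c['frame'],140,120,340,320,3,'pics/s2.png')
E
```

```text
t 3.0 tcp [471.7 -95.2  20.4] fix [-156.9    5.7] yaw-FY -0.002 tilt [-0.0027 -0.0005] F [ 0.1 -0.1 -0. ] Tz [ 0.01 -0.02 -0.03] op 0.686 q [ 0.15  0.69 -0.01  2.12  0.03  0.34 -1.18]
```

View pics/w2.png

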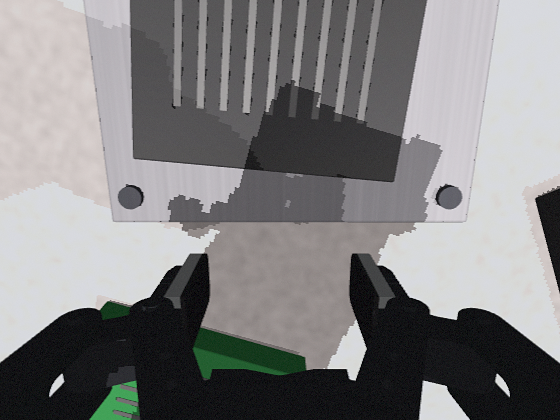

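View pics/s2.png

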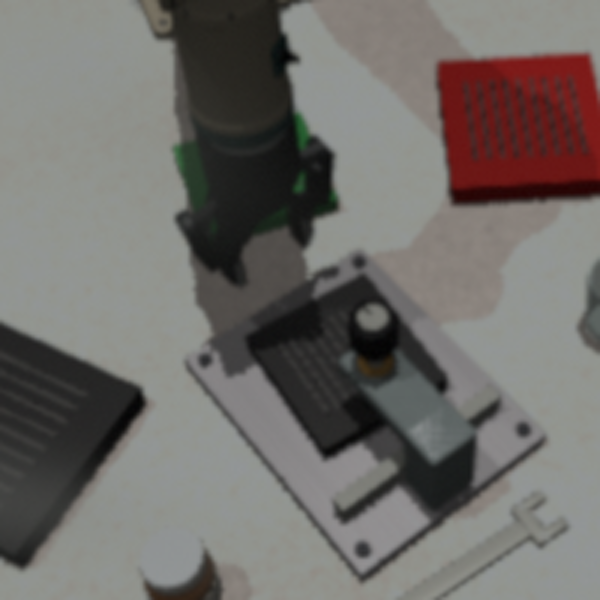

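Both fingers are low behind the plate's rear edge, which runs from (134,158) to (393,182). Fingers are at x≈205 and 352, roughly centred. Pushing.

{"api": "step_arm", "payload": {"commands": [[0.006, 0, 0, 0, 80], [0.006, 0, 0, 0, 80], [0.006, 0, 0, 0, 80], [0.006, 0, 0, 0, 80], [0.006, 0, 0, 0, 80]]}}

```text
t: 3.72
tool_pos: [502.7, -85.3, 22.2]
tool_rot: [0.0, 0.99, 0.141, 0.0]
contact_force: [0.1, 0.3, 0.4]
opening: 0.689
```

{"api": "step_arm", "payload": {"commands": [[0.004, 0, 0, 0, 80], [0.004, 0, 0, 0, 80], [0.004, 0, 0, 0, 80], [0.004, 0, 0, 0, 80], [0.004, 0, 0, 0, 80]]}}

```text
t: 4.35
tool_pos: [521.5, -79.9, 22.0]
tool_rot: [-0.0, 0.99, 0.14, -0.0]
contact_force: [0.2, 0.3, -0.4]
opening: 0.688
```

```bash
python3 - <<'E'
from h import *
s,M=st()
c=capture('wrist');cv2.imwrite('pics/w3.png',c['frame'][:,:,::-1])
c=capture('scene');crop(c['frame'],140,120,340,320,3,'pics/s3.png')
E
```

```text
t 4.35 tcp [521.5 -79.9  22. ] fix [-104.8    6.5] yaw-FY -0.0003 tilt [-0.  0.] F [ 0.2  0.3 -0.4] Tz [-0.  0.  0.] op 0.688 q [ 0.11  0.72 -0.01  1.99  0.02  0.43 -1.21]
```

View pics/w3.png

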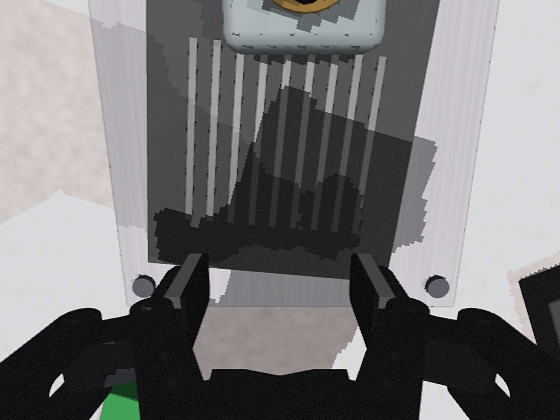

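View pics/s3.png

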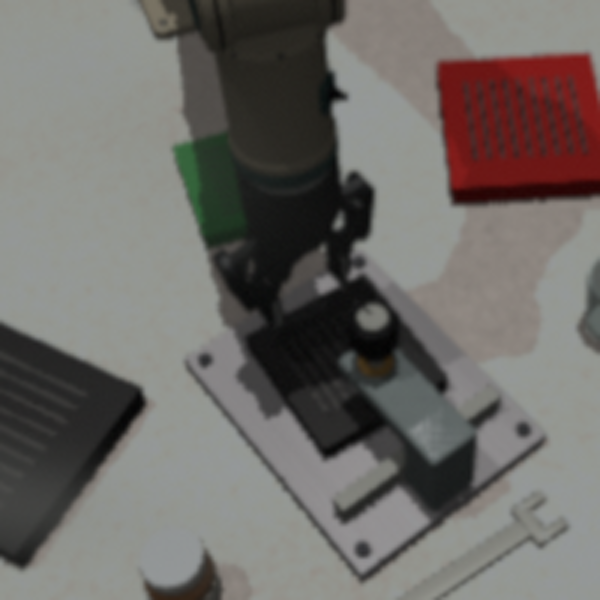

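The plate hasn't moved: its front corner is at (330,455) in both scene crops. The fingertips now overlap its rear edge in the wrist view. Before pushing further I'll check whether the tips are behind the edge or above it.

```bash
python3 - <<'E'
from h import *
c=capture('wrist');s,M=st()
r=np.array([[np.cos(FY),np.sin(FY)],[-np.sin(FY),np.cos(FY)]])
fx=lambda W:((W[:,:2]-FX)@r.T).round(1).tolist()
print('plate',fx(plane(c,[(149,262),(388,281)],36)))
for x in (-11,0,11):
  for dz in (0,-5,-10,-15):
    P=s['tool_pos']+M@np.array([x,-29.2,dz]);print(x,dz,proj(c,P).round(0).tolist())
print('bed rear corners @16',fx(plane(c,[(126,306),(454,306)],16)))
crop(c['frame'],120,220,420,330,2.6,'pics/w3c.png')
E
```

```text
t 4.5 tcp [521.5 -79.9  22. ] fix [-104.8    6.6] yaw-FY -0.0 tilt [0.0002 0.    ] F [-0.1  0.5 -0.3] Tz [ 0.06 -0.02  0.02] op 0.685 q [ 0.11  0.72 -0.01  1.99  0.02  0.43 -1.21]
plate [[-111.9, 69.7], [-122.2, -49.6]]
-11 0 [[222.0, 258.0]]
-11 -5 [[221.0, 262.0]]
-11 -10 [[219.0, 266.0]]
-11 -15 [[218.0, 270.0]]
0 0 [[221.0, 238.0]]
0 -5 [[220.0, 242.0]]
0 -10 [[218.0, 246.0]]
0 -15 [[217.0, 250.0]]
11 0 [[220.0, 219.0]]
11 -5 [[219.0, 222.0]]
11 -10 [[217.0, 225.0]]
11 -15 [[216.0, 228.0]]
bed rear corners @16 [[-148.7, 93.4], [-148.5, -95.6]]
```

View pics/w3c.png

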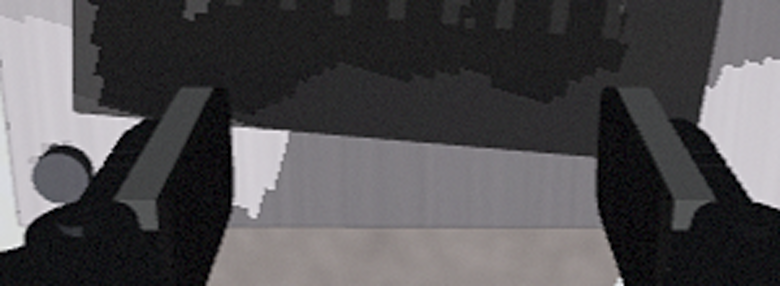

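```bash
python3 - <<'E'
from h import *
c=capture('scene');crop(c['frame'],210,170,300,240,8,'pics/s4.png')
E
```

```text
(no output)
```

View pics/s4.png

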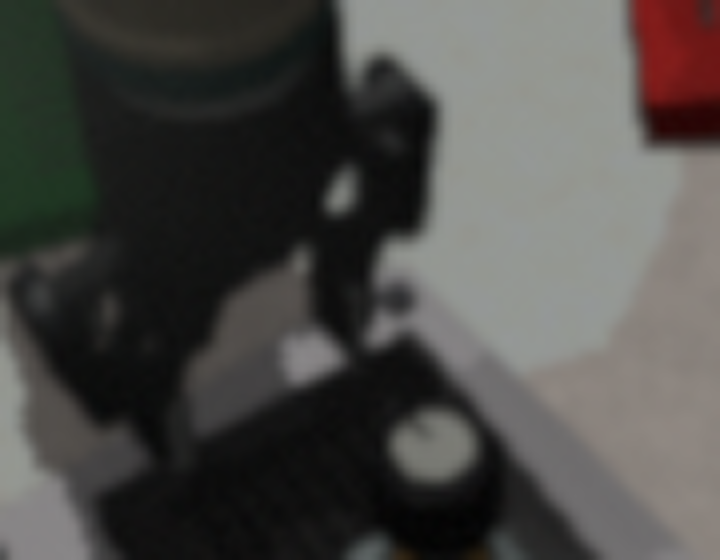

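```bash
python3 - <<'E'
from h import *
c=capture('scene');w=capture('wrist');s,M=st()
r=np.array([[np.cos(FY),np.sin(FY)],[-np.sin(FY),np.cos(FY)]])
for a,b in (((165,462),(355,254)),((355,352),(205,254))):
    u=(np.array(a)+.5)/8-.5+[210,170]
    P=tri(c,u,w,b);print('tip',P.round(1),'fix',(r@(P[:2]-FX)).round(1),'repr',proj(c,P).round(1),u.round(1),proj(w,P).round(1),'tool',(M.T@(P-s['tool_pos'])).round(1))
for z in (16,30,36): print(z,[(r@(plane(c,[(np.array(a)+.5)/8-.5+[210,170]],z)[0][:2]-FX)).round(1) for a in ((165,462),(355,352),(100,495),(405,335))])
E
```

```text
t 4.65 tcp [521.1 -80.   22. ] fix [-105.2    6.5] yaw-FY -0.0003 tilt [-0.0003 -0.    ] F [ 0.2 -0.4  0.8] Tz [0.03 0.04 0.01] op 0.688 q [ 0.11  0.72 -0.01  2.    0.02  0.43 -1.21]
tip [ 534.6 -112.    59.4] fix [-101.2  -28. ] repr [[231.1 228.1]] [230.2 227.3] [[357.3 260.6]] tool [  4.1  34.5 -37.4]
tip [531.5 -50.3  83.1] fix [-87.   32.2] repr [[253.5 213.5]] [253.9 213.6] [[202.6 251.7]] tool [ 18.3 -25.6 -61.2]
16 [array([-131.5,  -15.2]), array([-127.6,   59.3]), array([-134.3,  -38.8]), array([-122.6,   76.5])]
30 [array([-122.8,  -19.5]), array([-119. ,   53.8]), array([-125.5,  -42.7]), array([-114. ,   70.7])]
36 [array([-119.1,  -21.3]), array([-115.3,   51.4]), array([-121.8,  -44.4]), array([-110.3,   68.2])]
```

Conflicting evidence: the plate didn't move and there is no force, yet the tips appear past the edge. I'll back off, shut the fingers behind the plate, and look again at where the tips really are.

{"api": "step_arm", "payload": {"commands": [[-0.012, 0, 0, 0, 80], [-0.012, 0, 0, 0, 80], [-0.012, 0, 0, 0, 80], [-0.012, 0, 0, 0, 80], [-0.006, 0, 0, 0, 80]]}}

```text
t: 5.28
tool_pos: [468.3, -95.4, 22.1]
tool_rot: [-0.0, 0.99, 0.14, -0.0]
contact_force: [0.1, -0.2, -0.0]
opening: 0.689
```

{"api": "step_arm", "payload": {"commands": [[0, 0, 0, 0, 255], [0, 0, 0, 0, 255], [0, 0, 0, 0, 255], [0, 0, 0, 0, 255], [0, 0, 0, 0, 255]]}}

```text
t: 5.9
tool_pos: [469.5, -94.9, 22.0]
tool_rot: [0.0, 0.99, 0.141, 0.0]
contact_force: [-0.6, -0.4, -0.5]
opening: 0.0
```

```bash
python3 - <<'E'
from h import *
s,M=st()
c=capture('wrist');cv2.imwrite('pics/w5.png',c['frame'][:,:,::-1])
A=rot(c['attitude']);print('cam in tool',(M.T@(c['origin']-s['tool_pos'])).round(1),'axis',(M.T@-A[:,2]).round(3))
for x in(-11,0,11):print(x,proj(c,s['tool_pos']+M@np.array([x,0,0])).round(0))
c=capture('scene');crop(c['frame'],180,140,300,240,6,'pics/s5.png')
print(proj(c,s['tool_pos'])*6-np.array([180,140])*6)
c=capture('top');crop(c['frame'],250,110,385,265,3.8,'pics/t5.png')
E
```

```text
t 5.9 tcp [469.5 -94.9  22. ] fix [-158.9    6.6] yaw-FY -0.0 tilt [0.0001 0.    ] F [-0.6 -0.4 -0.5] Tz [ 0.01  0.03 -0.  ] op 0.0 q [ 0.15  0.68 -0.02  2.12  0.03  0.33 -1.18]
cam in tool [  68.9    1.1 -179.3] axis [-0.272  0.001  0.962]
-11 [[277. 257.]]
0 [[277. 238.]]
11 [[277. 218.]]
[[304.54746088 450.53566827]]
```

View pics/w5.png

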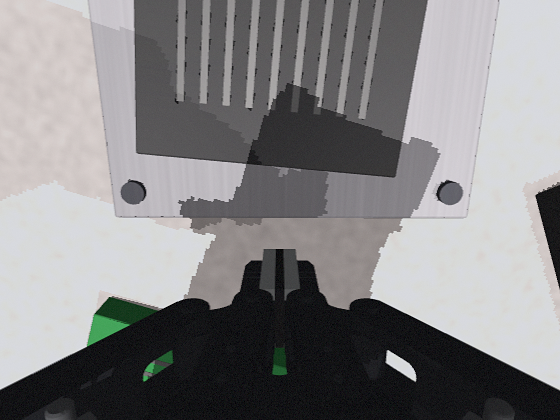

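View pics/s5.png

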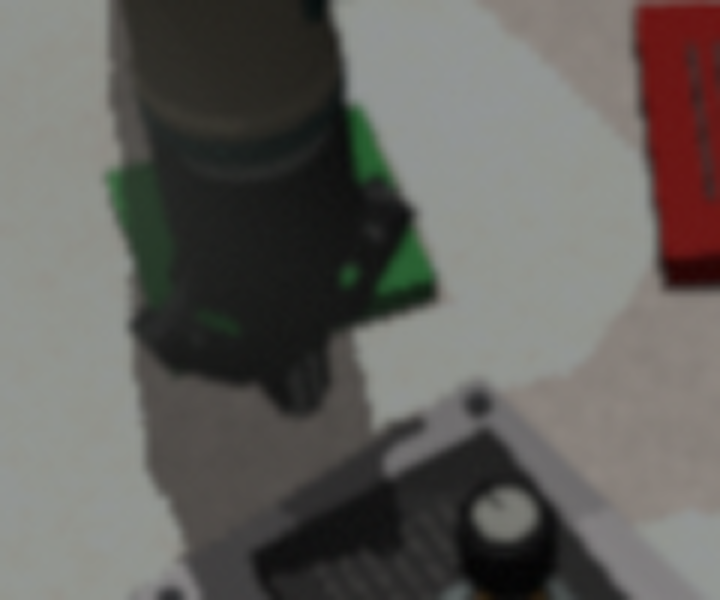

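View pics/t5.png

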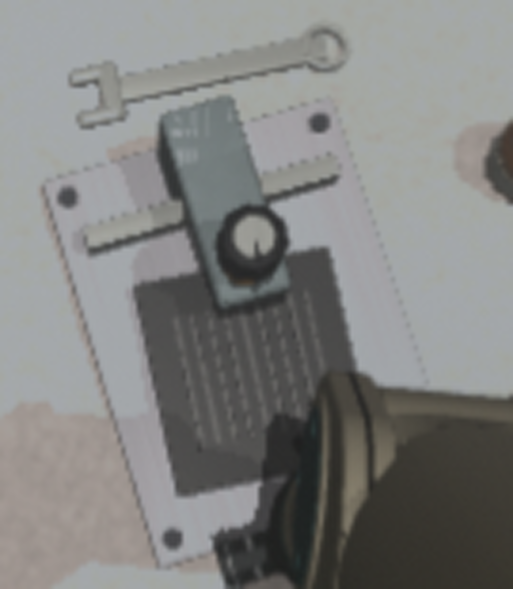

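```bash
python3 - <<'E'
from h import *
c=capture('scene');w=capture('wrist');s,M=st()
for a in ((300,415),(312,412),(290,412)):
  u=(np.array(a)+.5)/6-.5+[180,140]
  P=tri(c,u,w,(279,250));print(P.round(1),'tool',(M.T@(P-s['tool_pos'])).round(1),(proj(c,P)-u).round(1),proj(w,P).round(1))
crop(w['frame'],220,220,340,310,6,'pics/w6.png')
E
```

```text
t 6.15 tcp [469.4 -95.   22. ] fix [-159.     6.5] yaw-FY -0.0003 tilt [ 0. -0.] F [-0.8  0.4  0.7] Tz [-0.04  0.   -0.02] op 0.004 q [ 0.15  0.68 -0.02  2.12  0.03  0.33 -1.18]
[476.7 -95.   58. ] tool [  7.    2.1 -35.9] [[0.5 0.2]] [[281.  252.9]]
[481.3 -92.4  65.8] tool [ 12.1   0.9 -43.7] [[-0.2 -0.1]] [[278.2 248.7]]
[475.1 -96.8  57.9] tool [  5.    3.4 -35.8] [[1.4 0.5]] [[284.  257.1]]
```

View pics/w6.png

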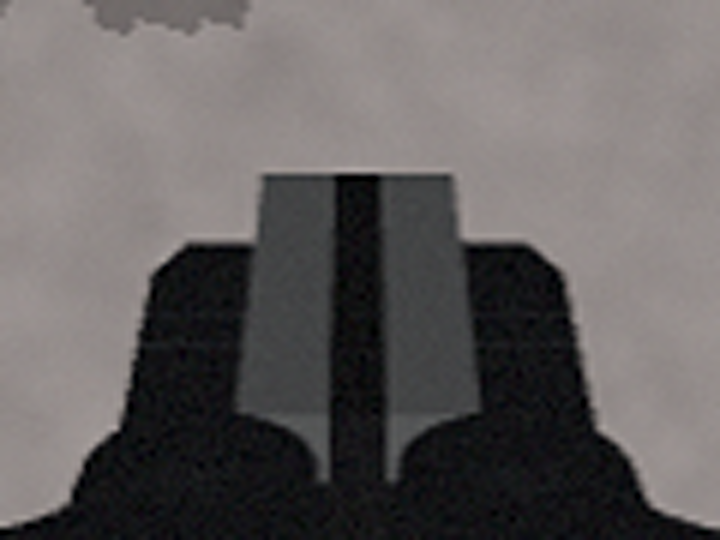

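Triangulating the tips puts them about 36–44 mm behind the reported TCP, which doesn't fit the description. I'll test by touch on bare table: move clear of the bed and go down slowly, watching the force.

{"api": "step_arm", "payload": {"commands": [[-0.012, 0, 0, 0, 255], [0, 0, 0.006, 0, 255], [0, 0, 0.006, 0, 255], [0, 0, 0.005, 0, 255], [0, 0, 0.002, 0, 255]]}}

```text
t: 6.78
tool_pos: [457.8, -98.2, 2.5]
tool_rot: [-0.0, 0.99, 0.141, -0.0]
contact_force: [0.3, 0.1, -0.4]
opening: 0.002
```

```bash
python3 - <<'E'
from h import *
s,M=st()
c=capture('wrist');cv2.imwrite('pics/w7.png',c['frame'][:,:,::-1])
E
```

```text
t 6.78 tcp [457.8 -98.2   2.5] fix [-171.1    6.7] yaw-FY -0.0001 tilt [-0.0005  0.0002] F [ 0.3  0.1 -0.4] Tz [0.02 0.02 0.07] op 0.002 q [ 0.16  0.72 -0.02  2.16  0.04  0.27 -1.18]
```

View pics/w7.png

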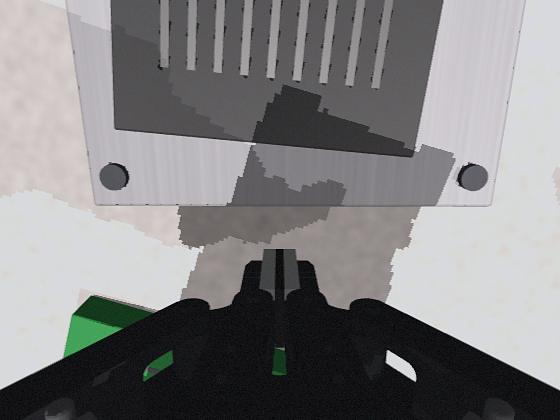

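{"api": "step_arm", "payload": {"commands": [[0, 0, -0.02, 0, 255], [0.014, 0, 0, 0, 255], [0.014, 0, 0, 0, 255], [0, 0, 0.003, 0, 255], [0, 0, 0, 0, 255]]}}

```text
t: 7.45
tool_pos: [483.9, -90.4, 19.2]
tool_rot: [-0.0, 0.99, 0.141, -0.001]
contact_force: [-0.7, -0.7, 0.5]
opening: -0.002
```

{"api": "step_arm", "payload": {"commands": [[0, 0, 0.002, 0, 255], [0, 0, 0.002, 0, 255], [0, 0, 0.002, 0, 255], [0, 0, 0.002, 0, 255], [0, 0, 0, 0, 255]]}}

```text
t: 8.07
tool_pos: [484.7, -90.5, 11.9]
tool_rot: [-0.0, 0.99, 0.14, -0.0]
contact_force: [0.1, -0.5, 0.4]
opening: 0.004
```

```bash
python3 - <<'E'
from h import *
s,M=st()
c=capture('scene');crop(c['frame'],180,140,300,240,6,'pics/s8.png')
E
```

```text
t 8.07 tcp [484.7 -90.5  11.9] fix [-143.1    6.6] yaw-FY -0.0002 tilt [-0.0003  0.    ] F [ 0.1 -0.5  0.4] Tz [ 0.01 -0.02 -0.05] op 0.004 q [ 0.14  0.71 -0.02  2.09  0.03  0.34 -1.19]
```

View pics/s8.png

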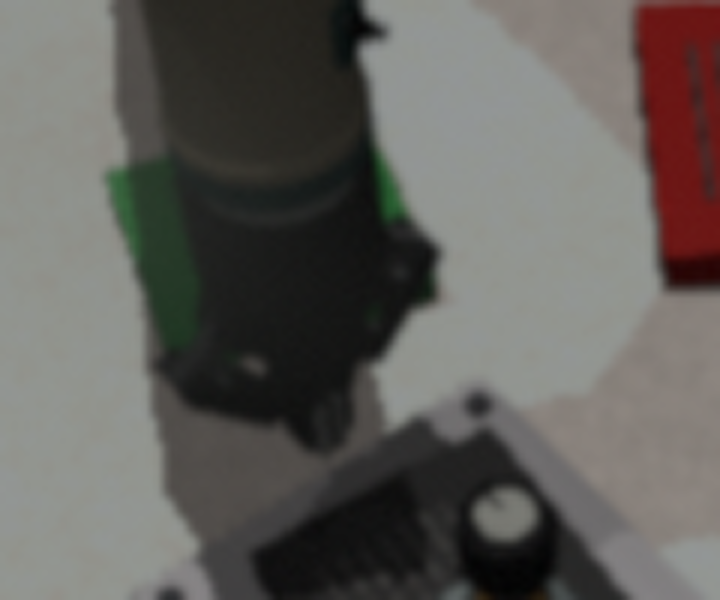

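No contact even with the TCP at 12 mm, below the bed top, so the fingertips really are about 38 mm behind the reported TCP. Pushing at that depth would bring the wrist camera close to the knob. I'll turn the tool 90° so the camera goes to the side and push with the shut fingers, finding the height by touch.

{"api": "step_arm", "payload": {"commands": [[-0.006, 0, 0, 0.157, 255], [0, 0, 0, 0.157, 255], [0, 0, 0, 0.157, 255], [0, 0, 0, 0.157, 255], [0, 0, 0, 0.157, 255]]}}

```text
t: 8.75
tool_pos: [479.2, -92.1, 12.1]
tool_rot: [-0.0, 0.968, -0.251, 0.0]
contact_force: [0.3, -0.7, 0.1]
opening: 0.001
```

{"api": "step_arm", "payload": {"commands": [[0, 0, 0, 0.157, 255], [0, 0, 0, 0.157, 255], [0, 0, 0, 0.157, 255], [0, 0, 0, 0.157, 255], [0, 0, 0, 0.157, 255]]}}

```text
t: 9.38
tool_pos: [479.2, -92.1, 12.1]
tool_rot: [-0.0, 0.798, -0.603, 0.0]
contact_force: [1.1, -0.9, -0.3]
opening: -0.003
```

{"api": "step_arm", "payload": {"commands": [[0, 0, 0.005, 0, 255], [0, 0, 0.005, 0, 255], [0, 0, 0.005, 0, 255], [0, 0, 0, 0, 255], [0, 0, 0, 0, 255]]}}

```text
t: 10.0
tool_pos: [479.1, -92.4, -3.0]
tool_rot: [-0.0, 0.8, -0.6, 0.0]
contact_force: [1.2, -0.4, 0.6]
opening: -0.002
```

```bash
python3 - <<'E'
from h import *
s,M=st()
c=capture('scene');crop(c['frame'],180,140,300,240,6,'pics/s9.png')
c=capture('wrist');cv2.imwrite('pics/w9.png',c['frame'][:,:,::-1])
E
```

```text
t 10.0 tcp [479.1 -92.4  -3. ] fix [-149.1    6.4] yaw-FY -1.5701 tilt [0.0001 0.    ] F [ 1.2 -0.4  0.6] Tz [ 0.01 -0.   -0.02] op -0.002 q [-0.06  0.77  0.3   2.11 -0.64  0.35 -2.1 ]
```

View pics/s9.png

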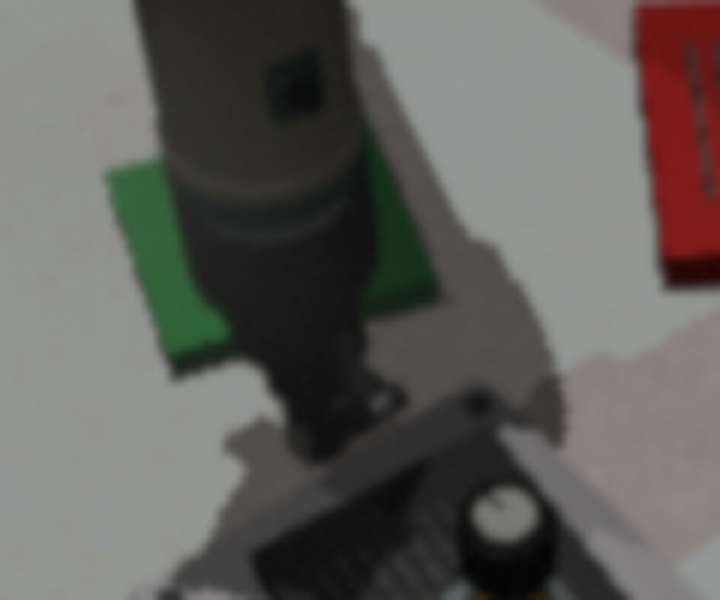

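View pics/w9.png

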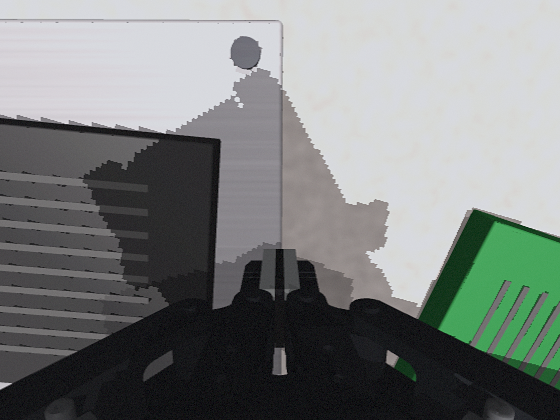

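The TCP reads -3 mm with no contact. In the wrist view the tips are at (279,250), near the bed's rear edge at x=281, with the plate edge at x≈218. Continuing down in small steps.

{"api": "step_arm", "payload": {"commands": [[0, 0, 0.004, 0, 255], [0, 0, 0.003, 0, 255], [0, 0, 0.003, 0, 255], [0, 0, 0, 0, 255], [0, 0, 0, 0, 255]]}}

```text
t: 10.72
tool_pos: [479.0, -92.2, -13.0]
tool_rot: [0.0, 0.8, -0.601, 0.0]
contact_force: [-0.2, 0.3, 0.4]
opening: 0.001
```

```bash
python3 - <<'E'
from h import *
s,M=st()
c=capture('scene');crop(c['frame'],180,140,300,240,6,'pics/s10.png')
E
```

```text
t 10.72 tcp [479.  -92.2 -13. ] fix [-149.     6.5] yaw-FY -1.5703 tilt [ 0. -0.] F [-0.2  0.3  0.4] Tz [-0.01 -0.    0.  ] op 0.001 q [-0.05  0.78  0.28  2.12 -0.65  0.32 -2.09]
```

View pics/s10.png

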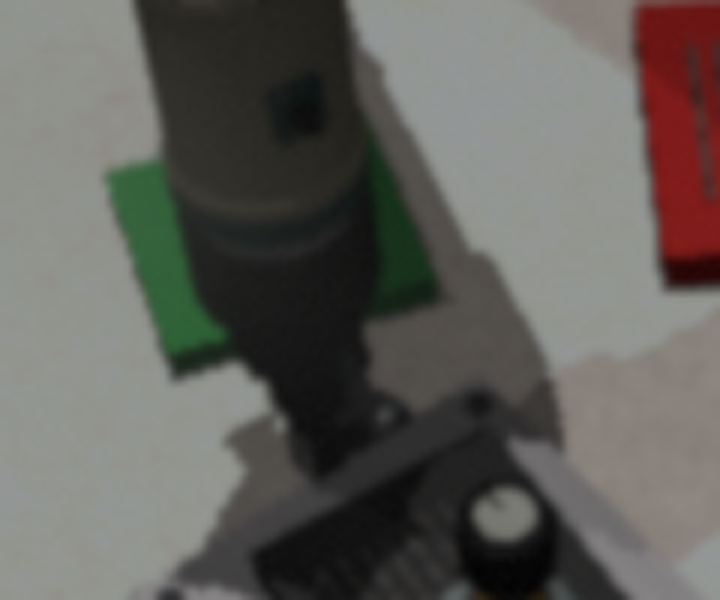

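{"api": "step_arm", "payload": {"commands": [[0, 0, 0.002, 0, 255], [0, 0, 0.002, 0, 255], [0, 0, 0.002, 0, 255], [0, 0, 0.001, 0, 255], [0, 0, 0, 0, 255]]}}

```text
t: 11.4
tool_pos: [479.0, -92.2, -20.1]
tool_rot: [0.0, 0.8, -0.601, -0.0]
contact_force: [0.1, -0.2, 0.3]
opening: -0.003
```

```bash
python3 - <<'E'
from h import *
s,M=st()
c=capture('scene');crop(c['frame'],180,140,300,240,6,'pics/s11.png')
E
```

```text
t 11.4 tcp [479.  -92.2 -20.1] fix [-149.1    6.5] yaw-FY -1.5703 tilt [-0.0001  0.    ] F [ 0.1 -0.2  0.3] Tz [0.02 0.   0.02] op -0.003 q [-0.04  0.8   0.26  2.12 -0.66  0.31 -2.08]
```

View pics/s11.png

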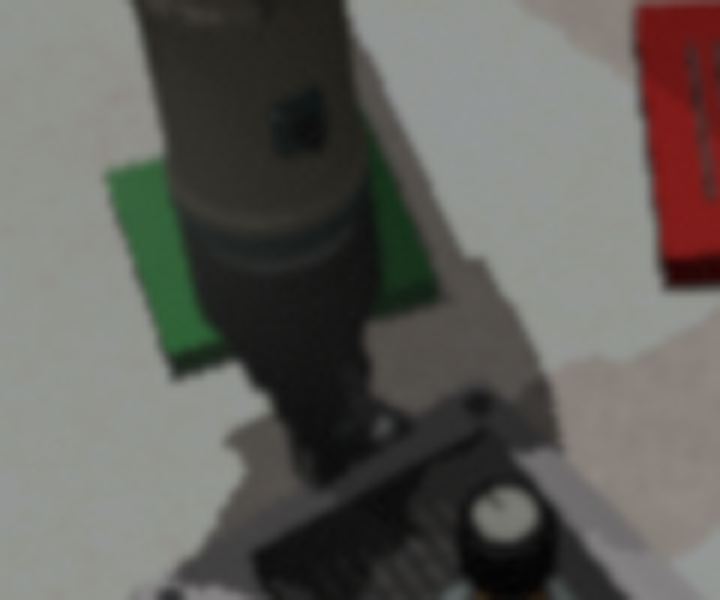

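Tips estimated at about 18–20 mm, still no contact, so they are well below the plate's top. I'll push forward (tool -y) and see whether the plate responds.

{"api": "step_arm", "payload": {"commands": [[0, -0.006, 0, 0, 255], [0, -0.006, 0, 0, 255], [0, -0.006, 0, 0, 255], [0, -0.006, 0, 0, 255], [0, -0.006, 0, 0, 255]]}}

```text
t: 12.08
tool_pos: [507.8, -83.8, -20.0]
tool_rot: [0.0, 0.8, -0.601, -0.0]
contact_force: [-1.3, -1.3, 1.5]
opening: -0.001
```

```bash
python3 - <<'E'
from h import *
s,M=st()
c=capture('scene');crop(c['frame'],190,190,340,340,4,'pics/s12.png')
c=capture('wrist');cv2.imwrite('pics/w12.png',c['frame'][:,:,::-1])
E
```

```text
t 12.07 tcp [507.8 -83.8 -20. ] fix [-119.     6.6] yaw-FY -1.5703 tilt [-0.0006 -0.0001] F [-1.3 -1.3  1.5] Tz [-0.08  0.31 -0.04] op -0.001 q [-0.09  0.82  0.31  2.05 -0.65  0.37 -2.12]
```

View pics/s12.png

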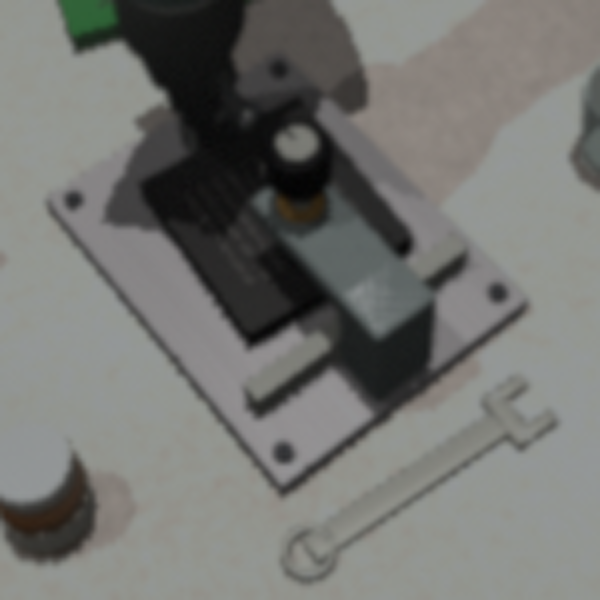

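View pics/w12.png

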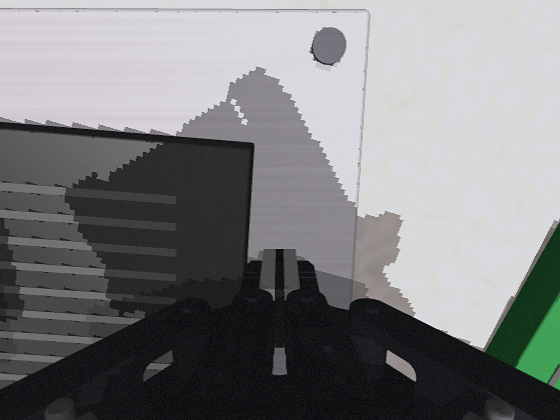

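The push works: the plate's front corner moved from (235,328) to (252,345), with the fingers on its rear edge at x≈250 in the wrist view. Continuing.

{"api": "step_arm", "payload": {"commands": [[0, -0.004, 0, 0, 255], [0, -0.003, 0, 0, 255], [0, -0.003, 0, 0, 255], [0, -0.003, 0, 0, 255], [0, -0.003, 0, 0, 255]]}}

```text
t: 12.8
tool_pos: [523.4, -79.3, -20.0]
tool_rot: [0.0, 0.8, -0.601, -0.0]
contact_force: [-1.2, -0.8, -0.2]
opening: 0.001
```

```bash
python3 - <<'E'
from h import *
s,M=st()
c=capture('scene');crop(c['frame'],190,190,340,340,4,'pics/s13.png')
E
```

```text
t 12.8 tcp [523.4 -79.3 -20. ] fix [-102.9    6.6] yaw-FY -1.5703 tilt [-0.0001  0.    ] F [-1.2 -0.8 -0.2] Tz [-0.12  0.32 -0.03] op 0.001 q [-0.11  0.83  0.33  2.01 -0.64  0.41 -2.15]
```

View pics/s13.png

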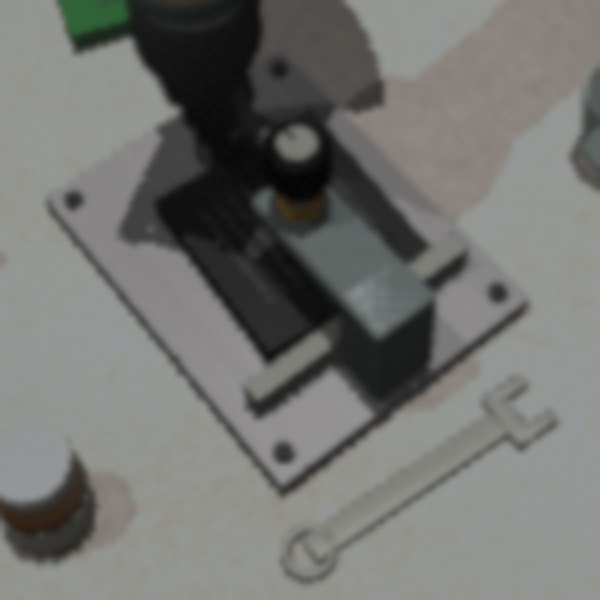

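The plate is a few mm short of the fence. Smaller steps now, watching for the force to rise.

{"api": "step_arm", "payload": {"commands": [[0, -0.002, 0, 0, 255], [0, -0.002, 0, 0, 255], [0, -0.001, 0, 0, 255], [0, -0.001, 0, 0, 255], [0, 0, 0, 0, 255]]}}

```text
t: 13.48
tool_pos: [527.5, -79.2, -20.1]
tool_rot: [0.001, 0.799, -0.601, -0.0]
contact_force: [-4.4, -3.6, 0.3]
opening: -0.005
```

```bash
python3 - <<'E'
from h import *
s,M=st()
c=capture('scene');crop(c['frame'],190,190,340,340,4,'pics/s14.png')
E
```

```text
t 13.47 tcp [527.5 -79.2 -20.1] fix [-98.9   5.5] yaw-FY -1.5717 tilt [-0.002  -0.0015] F [-4.4 -3.6  0.3] Tz [-0.76  0.88 -0.06] op -0.005 q [-0.12  0.83  0.33  1.99 -0.64  0.42 -2.16]
```

View pics/s14.png

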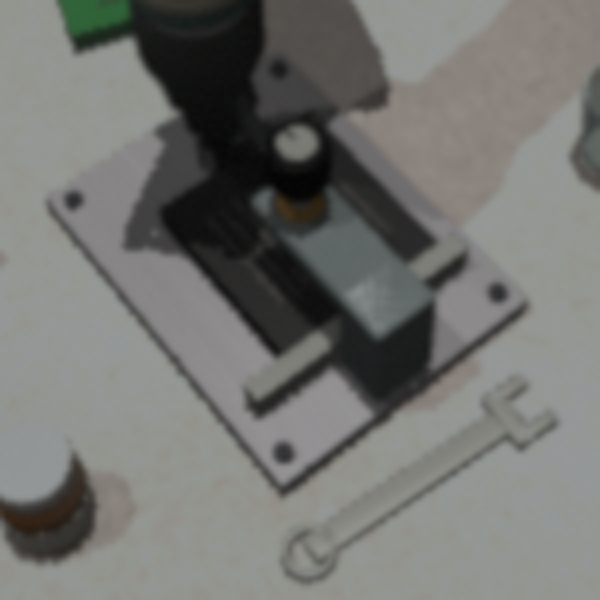

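{"api": "step_arm", "payload": {"commands": [[0, -0.001, 0, 0, 255], [0, -0.001, 0, 0, 255], [0, -0.001, 0, 0, 255], [0, 0, 0, 0, 255], [0, 0, 0, 0, 255]]}}

```text
t: 14.15
tool_pos: [527.6, -79.1, -20.2]
tool_rot: [0.002, 0.799, -0.602, -0.002]
contact_force: [-10.2, -4.9, 5.2]
opening: -0.001
```

```bash
python3 - <<'E'
from h import *
s,M=st()
c=capture('scene');crop(c['frame'],220,210,320,300,6.5,'pics/s15.png')
c=capture('wrist');cv2.imwrite('pics/w15.png',c['frame'][:,:,::-1])
E
```

```text
t 14.15 tcp [527.6 -79.1 -20.2] fix [-98.8   5.6] yaw-FY -1.5728 tilt [-0.0062 -0.0014] F [-10.2  -4.9   5.2] Tz [-1.14  1.92 -0.06] op -0.001 q [-0.12  0.84  0.34  1.99 -0.63  0.43 -2.16]
```

View pics/s15.png

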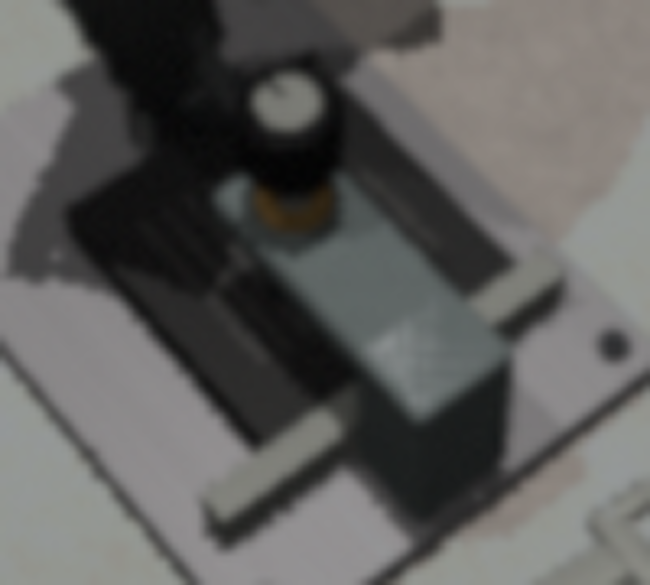

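View pics/w15.png

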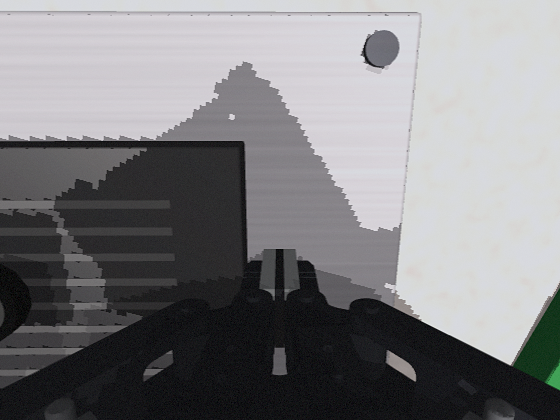

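The TCP has stopped and the force rose to 12 N, so the plate is against the fence. I'll check squareness from the wrist view: plate side edge and rear corner against the bed edge.

```bash
python3 - <<'E'
from h import *
c=capture('wrist');s=capture('scene')
g=cv2.cvtColor(c['frame'],cv2.COLOR_RGB2GRAY).astype(float)
def edgerows(cols,r0,r1):
    out=[]
    for x in cols:
        d=np.diff(g[r0:r1,x]);i=np.argmax(abs(d));out.append((x,r0+i+.5))
    return np.array(out)
r=np.array([[np.cos(FY),np.sin(FY)],[-np.sin(FY),np.cos(FY)]])
fx=lambda W:(W[:,:2]-FX)@r.T
def fit(uv,z):
    W=fx(plane(c,uv,z));p=np.polyfit(W[:,0],W[:,1],1)
    k=abs(np.polyval(p,W[:,0])-W[:,1])<1;p=np.polyfit(W[k,0],W[k,1],1);return np.arctan(p[0]),W[k].mean(0).round(1),k.sum()
print('bed side',fit(edgerows(range(10,400,10),5,25),16))
e=edgerows(range(180,238,4),135,160);print(e[:,1]);print('plate side',fit(e,36))
# rear edge
out=[]
for y in range(165,240,5):
    d=np.diff(g[y,230:258]);out.append((230+np.argmax(d)+.5,y))
W=fx(plane(c,out,36));p=np.polyfit(W[:,1],W[:,0],1);print('rear x',W[:,0].round(1),'ang',-np.arctan(p[0]))
print('corner',fx(plane(c,[(244,143)],36)),'bedcorner',fx(plane(c,[(421,13)],16)))
E
```

```text
bed side (np.float64(-0.0025713279330042485), array([-71.2, -95.7]), np.int64(38))
[140.5 140.5 140.5 140.5 140.5 140.5 140.5 140.5 140.5 140.5 140.5 140.5
 140.5 140.5 140.5]
plate side (np.float64(-0.0012720034917799445), array([-74.8, -52.2]), np.int64(15))
rear x [-86.8 -86.7 -86.7 -86.6 -86.6 -86.9 -86.8 -86.8 -86.7 -86.7 -86.6 -86.9
 -86.9 -86.9 -86.8] ang 0.0064684733435397416
corner [[-86.79381948 -51.30308787]] bedcorner [[-149.45236173  -95.10569831]]
```

Square to within about 0.005 rad. The edge seen is the lower rear edge at bed level, about -85 in x, which is flush. Next I'll back off, and work out the true fingertip offset from the wrist view for the knob grip.

{"api": "step_arm", "payload": {"commands": [[0, 0.008, 0, 0, 255], [0, 0.012, 0, 0, 255], [0, 0, -0.04, 0, 255], [0, 0, -0.06, 0, 255], [0, 0, -0.06, 0, 255]]}}

```text
t: 14.98
tool_pos: [512.4, -82.1, 141.6]
tool_rot: [-0.0, 0.8, -0.6, -0.0]
contact_force: [1.1, 0.9, 0.1]
opening: 0.002
```

```bash
python3 - <<'E'
from h import *
s,M=st();c=capture('wrist')
for y,dzs in ((0,range(-30,-56,-4)),(-42.5,range(-30,-70,-6))):
  for x in(11,):
    for dz in dzs: print(y,x,dz,proj(c,s['tool_pos']+M@np.array([x,y,dz])).round(1))
t=capture('top');crop(t['frame'],250,110,385,265,3.8,'pics/t16.png')
k=capture('scene');crop(k['frame'],190,190,340,340,4,'pics/s16.png')
E
```

```text
t 14.97 tcp [512.4 -82.1 141.6] fix [-114.2    7. ] yaw-FY -1.5699 tilt [0.0001 0.0005] F [1.1 0.9 0.1] Tz [ 0.01 -0.08 -0.04] op 0.002 q [-0.27  0.58  0.57  1.95 -0.45  0.74 -2.29]
0 11 -30 [[278.9 241.5]]
0 11 -34 [[278.9 244.9]]
0 11 -38 [[278.9 248.5]]
0 11 -42 [[278.9 252.3]]
0 11 -46 [[278.9 256.3]]
0 11 -50 [[278.9 260.6]]
0 11 -54 [[278.9 265. ]]
-42.5 11 -30 [[182.4 241.4]]
-42.5 11 -36 [[178.8 246.6]]
-42.5 11 -42 [[174.8 252.2]]
-42.5 11 -48 [[170.6 258.3]]
-42.5 11 -54 [[166.  264.9]]
-42.5 11 -60 [[161.  272.1]]
-42.5 11 -66 [[155.6 280. ]]
```

View pics/t16.png

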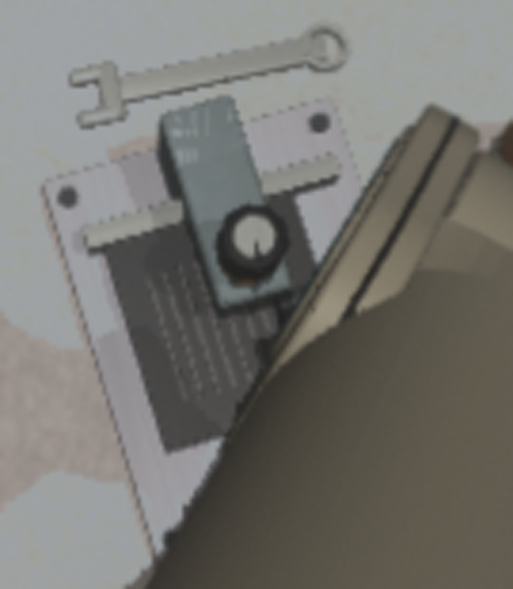

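View pics/s16.png

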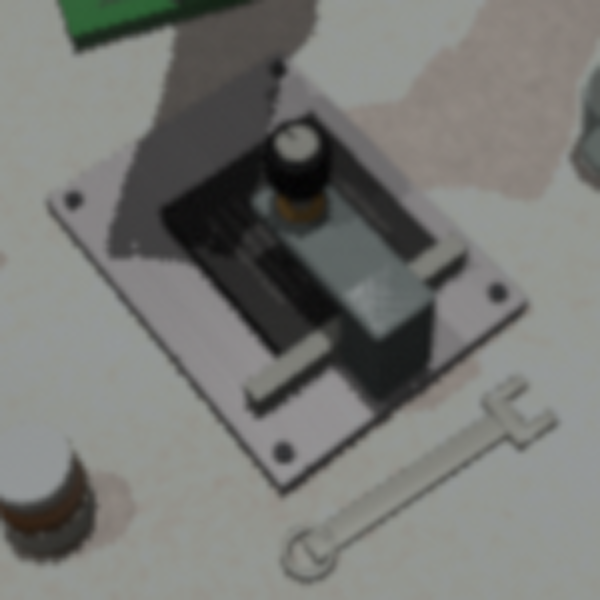

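The plate stays flush after backing off, seen in both the top and scene pictures. Tip fits: shut tips 39 mm and open tips 53 mm behind the reported TCP, and the 14 mm difference matches the specified swing. So the true grasp point on the knob is about 62 mm behind the TCP. Positive twist lowers J7, so I wind the wrist back (negative twist) before gripping.

{"api": "step_arm", "payload": {"commands": [[0, 0, 0, -0.187, 0], [0, 0, 0, -0.187, 0], [0, 0, 0, -0.187, 0], [0, 0, 0, -0.187, 0], [0, 0, 0, -0.187, 0]]}}

```text
t: 15.75
tool_pos: [511.7, -81.7, 138.8]
tool_rot: [-0.0, 0.985, -0.172, -0.001]
contact_force: [0.7, 0.1, 0.1]
opening: 1.001
```

{"api": "step_arm", "payload": {"commands": [[0, 0, 0, -0.187, 0], [0, 0, 0, -0.187, 0], [0, 0, 0, -0.187, 0], [0, 0, 0, -0.187, 0], [0, 0, 0, -0.187, 0]]}}

```text
t: 16.38
tool_pos: [511.7, -81.6, 138.8]
tool_rot: [-0.001, 0.957, 0.29, -0.001]
contact_force: [0.2, 0.9, 0.6]
opening: 1.001
```

{"api": "step_arm", "payload": {"commands": [[0, 0, 0, -0.187, 0], [0, 0, 0, -0.187, 0], [0, 0, 0, -0.187, 0], [0, 0, 0, -0.187, 0], [0, 0, 0, -0.187, 0]]}}

```text
t: 17.0
tool_pos: [511.7, -81.6, 138.9]
tool_rot: [-0.001, 0.724, 0.69, 0.0]
contact_force: [0.2, 0.3, -0.4]
opening: 1.0
```

{"api": "step_arm", "payload": {"commands": [[0, 0, 0, -0.187, 0], [0, 0, 0, -0.187, 0], [0, 0, 0, -0.187, 0], [0, 0, 0, -0.187, 0], [0, 0, 0, -0.187, 0]]}}

```text
t: 17.62
tool_pos: [511.7, -81.5, 139.0]
tool_rot: [-0.001, 0.335, 0.942, 0.001]
contact_force: [-0.1, 0.6, 0.6]
opening: 1.001
```

{"api": "step_arm", "payload": {"commands": [[0, 0, 0, -0.187, 0], [0, 0, 0, -0.187, 0], [0, 0, 0, -0.187, 0], [0, 0, 0, -0.187, 0], [0, 0, 0, -0.187, 0]]}}

```text
t: 18.25
tool_pos: [511.7, -81.5, 139.2]
tool_rot: [-0.001, -0.126, 0.992, 0.001]
contact_force: [-0.7, -0.1, -1.3]
opening: 0.998
```

```bash
python3 - <<'E'
from h import *
s,M=st();print('to knob in tool',(M.T@(np.array([*FX,s['tool_pos'][2]])-s['tool_pos'])).round(1))
E
```

```text
t 18.25 tcp [511.7 -81.5 139.2] fix [-114.7    7.7] yaw-FY -3.1712 tilt [-0.0013  0.0025] F [-0.7 -0.1 -1.3] Tz [ 0.02 -0.02  0.03] op 0.998 q [ 0.62  0.63 -0.78  1.93  0.59  0.83  1.34]
to knob in tool [-1.149e+02 -4.300e+00 -1.000e-01]
```

{"api": "step_arm", "payload": {"commands": [[-0.03, -0.002, 0, 0, 0], [-0.03, -0.001, 0, 0, 0], [-0.03, -0.001, 0, 0, 0], [-0.025, 0, 0, 0, 0], [0, 0, 0, 0, 0]]}}

```text
t: 18.88
tool_pos: [625.5, -56.6, 138.8]
tool_rot: [-0.0, -0.123, 0.992, 0.002]
contact_force: [-1.2, -0.4, -0.2]
opening: 1.004
```

```bash
python3 - <<'E'
from h import *
s,M=st()
c=capture('wrist');cv2.imwrite('pics/w17.png',c['frame'][:,:,::-1])
for z in(140,148,157): print(z,proj(c,[*FX,z]).round(1), proj(c,[*s['tool_pos'][:2],z]).round(1))
c=capture('scene');crop(c['frame'],190,160,340,310,4,'pics/s17.png')
E
```

```text
t 18.88 tcp [625.5 -56.6 138.8] fix [ 1.6 -0. ] yaw-FY -3.1769 tilt [-0.0006  0.0033] F [-1.2 -0.4 -0.2] Tz [ 0.05  0.04 -0.03] op 1.004 q [ 0.48  0.76 -0.75  1.62  0.59  1.    1.35]
140 [[281.2 235.8]] [[281.2 238.6]]
148 [[281.4 241.4]] [[281.4 244.4]]
157 [[281.5 248.4]] [[281.5 251.5]]
```

View pics/w17.png

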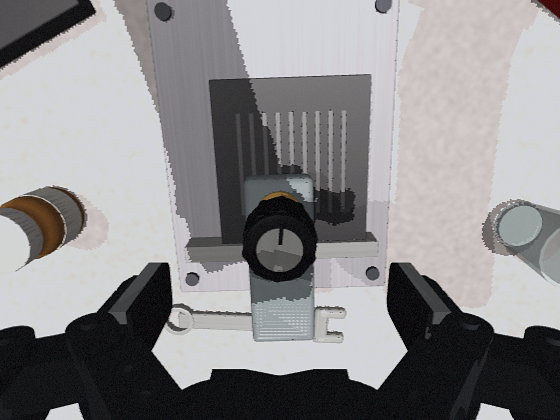

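View pics/s17.png

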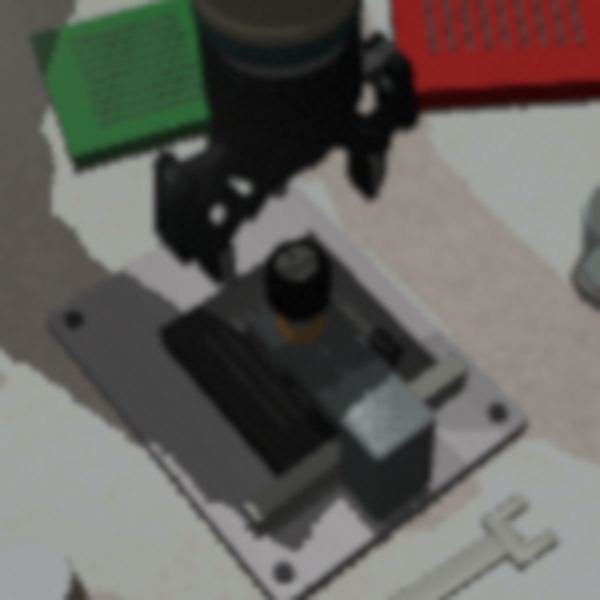

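Wrist view: the plate is square and tight to the fence. The cap centre is at (280,252), against the tool axis projected at (281.5,251.5), so the gripper is centred. Descending 58 mm and gripping.

{"api": "step_arm", "payload": {"commands": [[0, 0, 0.015, 0, 0], [0, 0, 0.015, 0, 0], [0, 0, 0.015, 0, 0], [0, 0, 0.012, 0, 0], [0, 0, 0, 0, 0]]}}

```text
t: 19.6
tool_pos: [624.3, -58.4, 81.6]
tool_rot: [-0.001, -0.122, 0.992, 0.0]
contact_force: [-1.1, -0.1, 0.2]
opening: 0.999
```

```bash
python3 - <<'E'
from h import *
s,M=st()
c=capture('wrist');cv2.imwrite('pics/w18.png',c['frame'][:,:,::-1])
E
```

```text
t 19.6 tcp [624.3 -58.4  81.6] fix [-0.1 -1.5] yaw-FY -3.1782 tilt [-0.0023  0.0001] F [-1.1 -0.1  0.2] Tz [ 0.03 -0.08  0.03] op 0.999 q [ 0.45  0.83 -0.7   1.67  0.65  0.9   1.3 ]
```

View pics/w18.png

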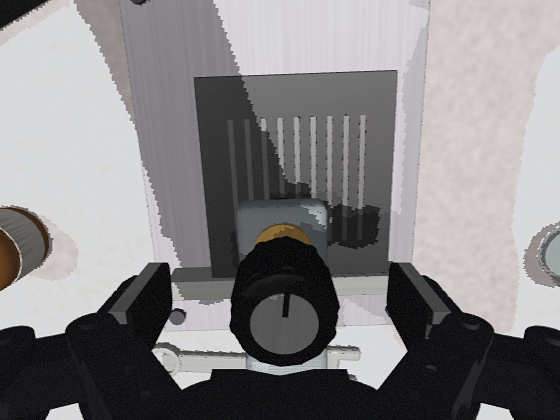

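The knob sits between the pads, about 1.5 mm off centre, and the indicator mark points along the arm. Closing.

{"api": "step_arm", "payload": {"commands": [[0, 0, 0, 0, 255], [0, 0, 0, 0, 255], [0, 0, 0, 0, 255], [0, 0, 0, 0, 255], [0, 0, 0, 0, 255]], "squeeze": 40}}

```text
t: 20.27
tool_pos: [625.2, -56.8, 83.9]
tool_rot: [0.0, -0.123, 0.992, 0.001]
contact_force: [-1.9, 3.6, 6.0]
opening: 0.411
```

```bash
python3 - <<'E'
from h import *
s,M=st()
c=capture('wrist');cv2.imwrite('pics/w19.png',c['frame'][:,:,::-1])
E
```

```text
t 20.27 tcp [625.2 -56.8  83.9] fix [ 1.2 -0.1] yaw-FY -3.1777 tilt [0.0005 0.0017] F [-1.9  3.6  6. ] Tz [ 0.63  0.57 -0.03] op 0.411 q [ 0.45  0.82 -0.7   1.67  0.65  0.9   1.3 ]
```

View pics/w19.png

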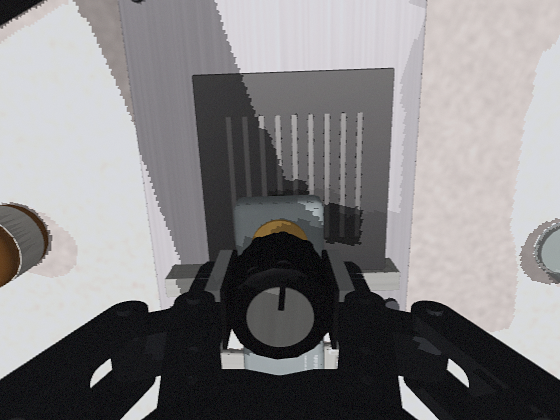

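Gripped at a 35 mm opening. Turning clockwise (positive twist) while sinking 4 mm per rad.

{"api": "step_arm", "payload": {"commands": [[0, 0, 0.0006, 0.15, 255], [0, 0, 0.0006, 0.15, 255], [0, 0, 0.0006, 0.15, 255], [0, 0, 0.0006, 0.15, 255], [0, 0, 0.0006, 0.15, 255]]}}

```text
t: 20.95
tool_pos: [625.1, -57.6, 80.9]
tool_rot: [0.0, 0.252, 0.968, 0.0]
contact_force: [-3.4, 1.8, 5.6]
opening: 0.415
```

```bash
python3 - <<'E'
from h import *
s,M=st()
c=capture('wrist');cv2.imwrite('pics/w20.png',c['frame'][:,:,::-1])
E
```

```text
t 20.95 tcp [625.1 -57.6  80.9] fix [ 0.9 -0.9] yaw-FY 2.3507 tilt [0.0002 0.0004] F [-3.4  1.8  5.6] Tz [0.37 0.66 0.02] op 0.415 q [ 0.35  0.78 -0.51  1.67  0.49  0.82  0.69]
```

View pics/w20.png

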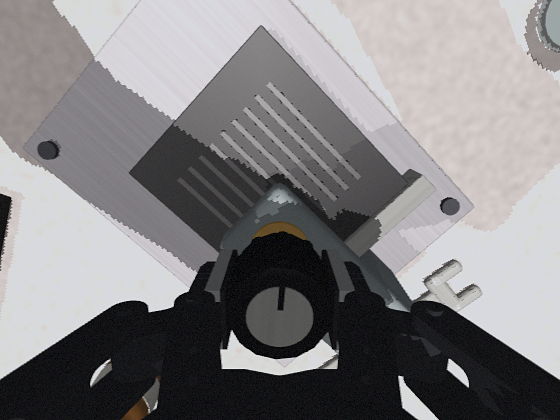

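The mark stays fixed relative to the gripper, so the knob is turning with it. Continuing.

{"api": "step_arm", "payload": {"commands": [[0, 0, 0.0007, 0.17, 255], [0, 0, 0.0007, 0.17, 255], [0, 0, 0.0007, 0.17, 255], [0, 0, 0.0007, 0.17, 255], [0, 0, 0.0007, 0.17, 255]]}}

```text
t: 21.62
tool_pos: [624.3, -58.2, 77.4]
tool_rot: [-0.0, 0.629, 0.778, -0.001]
contact_force: [-5.1, 2.1, 8.1]
opening: 0.41
```

{"api": "step_arm", "payload": {"commands": [[0, 0, 0.0007, 0.17, 255], [0, 0, 0.0007, 0.17, 255], [0, 0, 0.0007, 0.17, 255], [0, 0, 0.0007, 0.17, 255], [0, 0, 0.0007, 0.17, 255]]}}

```text
t: 22.25
tool_pos: [623.4, -58.0, 74.1]
tool_rot: [-0.001, 0.893, 0.449, -0.001]
contact_force: [-6.6, 2.5, 9.6]
opening: 0.414
```

{"api": "step_arm", "payload": {"commands": [[0, 0, 0.0007, 0.17, 255], [0, 0, 0.0007, 0.17, 255], [0, 0, 0.0007, 0.17, 255], [0, 0, 0.0004, 0.1, 255], [0, 0, 0, 0, 255]]}}

```text
t: 22.88
tool_pos: [623.0, -57.4, 71.6]
tool_rot: [-0.001, 0.987, 0.163, -0.002]
contact_force: [-7.2, 3.2, 12.0]
opening: 0.415
```

```bash
python3 - <<'E'
from h import *
s,M=st()
c=capture('wrist');cv2.imwrite('pics/w21.png',c['frame'][:,:,::-1])
E
```

```text
t 22.88 tcp [623.  -57.4  71.6] fix [-1.1 -0.1] yaw-FY 0.0446 tilt [-0.0041  0.0011] F [-7.2  3.2 12. ] Tz [ 0.55  1.41 -0.18] op 0.415 q [-0.03  0.75  0.13  1.69 -0.14  0.71 -1.08]
```

View pics/w21.png

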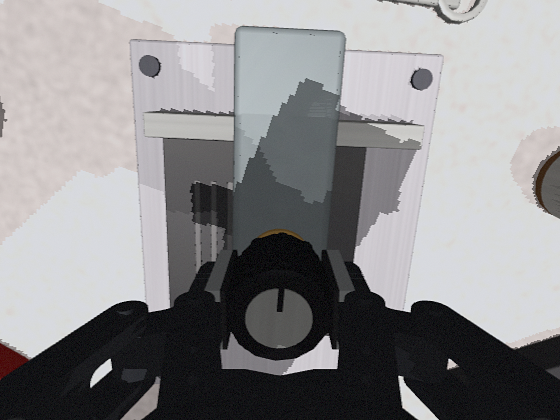

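Turned 3.06 rad so far; the height drop of 12.3 mm agrees. About 0.6 rad should remain.

{"api": "step_arm", "payload": {"commands": [[0, 0, 0.0005, 0.12, 255], [0, 0, 0.0005, 0.12, 255], [0, 0, 0.0005, 0.12, 255], [0, 0, 0.0004, 0.1, 255], [0, 0, 0, 0, 255]]}}

```text
t: 23.55
tool_pos: [622.9, -56.9, 69.8]
tool_rot: [-0.001, 0.998, -0.067, -0.002]
contact_force: [-7.6, 2.4, 12.5]
opening: 0.413
```

```bash
python3 - <<'E'
from h import *
s,M=st()
E
```

```text
t 23.55 tcp [622.9 -56.9  69.8] fix [-1.   0.4] yaw-FY -0.4152 tilt [-0.0043  0.0022] F [-7.6  2.4 12.5] Tz [ 0.76  1.56 -0.08] op 0.413 q [-0.11  0.76  0.26  1.7  -0.27  0.72 -1.42]
```

{"api": "step_arm", "payload": {"commands": [[0, 0, 0.0004, 0.1, 255], [0, 0, 0.0003, 0.08, 255], [0, 0, 0.0002, 0.05, 255], [0, 0, 0, 0, 255], [0, 0, 0, 0, 255]]}}

```text
t: 24.18
tool_pos: [623.0, -56.6, 68.9]
tool_rot: [-0.001, 0.984, -0.18, -0.002]
contact_force: [-7.7, 3.8, 12.9]
opening: 0.411
```

```bash
python3 - <<'E'
from h import *
s,M=st()
c=capture('wrist');cv2.imwrite('pics/w22.png',c['frame'][:,:,::-1])
E
```

```text
t 24.18 tcp [623.  -56.6  68.9] fix [-0.9  0.6] yaw-FY -0.6444 tilt [-0.0041  0.003 ] F [-7.7  3.8 12.9] Tz [ 0.81  1.54 -0.1 ] op 0.411 q [-0.14  0.77  0.32  1.7  -0.34  0.73 -1.59]
```

View pics/w22.png

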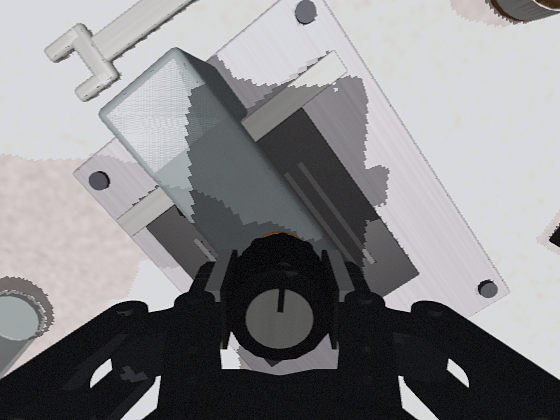

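Turned 3.75 rad and no stop yet; torque is still about 0.1 N m. Continuing until it lags.

{"api": "step_arm", "payload": {"commands": [[0, 0, 0.0004, 0.1, 255], [0, 0, 0.0003, 0.08, 255], [0, 0, 0.0002, 0.05, 255], [0, 0, 0, 0, 255], [0, 0, 0, 0, 255]]}}

```text
t: 24.85
tool_pos: [623.1, -56.4, 68.0]
tool_rot: [-0.001, 0.956, -0.292, -0.002]
contact_force: [-6.6, 5.3, 12.7]
opening: 0.414
```

```bash
python3 - <<'E'
from h import *
s,M=st()
E
```

```text
t 24.85 tcp [623.1 -56.4  68. ] fix [-0.7  0.9] yaw-FY -0.8742 tilt [-0.0039  0.0034] F [-6.6  5.3 12.7] Tz [ 0.85  1.47 -0.11] op 0.414 q [-0.18  0.78  0.38  1.7  -0.4   0.74 -1.76]
```

{"api": "step_arm", "payload": {"commands": [[0, 0, 0.0003, 0.08, 255], [0, 0, 0.0003, 0.08, 255], [0, 0, 0.0002, 0.06, 255], [0, 0, 0, 0, 255], [0, 0, 0, 0, 255]]}}

```text
t: 25.48
tool_pos: [624.2, -57.3, 67.4]
tool_rot: [-0.0, 0.919, -0.394, -0.001]
contact_force: [-6.0, 3.1, 12.4]
opening: 0.409
```

```bash
python3 - <<'E'
from h import *
s,M=st()
c=capture('wrist');cv2.imwrite('pics/w23.png',c['frame'][:,:,::-1])
E
```

```text
t 25.48 tcp [624.2 -57.3  67.4] fix [ 0.1 -0.3] yaw-FY -1.091 tilt [-0.002   0.0014] F [-6.   3.1 12.4] Tz [0.47 1.15 0.77] op 0.409 q [-0.21  0.8   0.44  1.7  -0.47  0.75 -1.92]
```

View pics/w23.png

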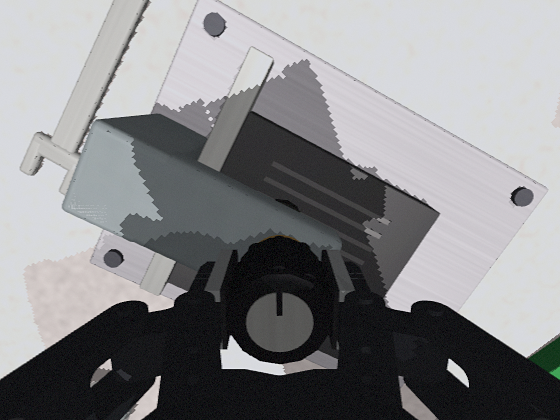

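The torque jumped to 0.77 N m and the mark slipped slightly in the jaws, so the knob is at its stop, about 4.17 rad turned in total. Opening and rising straight up.

{"api": "step_arm", "payload": {"commands": [[0, 0, 0, 0, 0], [0, 0, 0, 0, 0], [0, 0, 0, 0, 0], [0, 0, 0, 0, 0], [0, 0, 0, 0, 0]]}}

```text
t: 26.15
tool_pos: [625.1, -58.5, 65.9]
tool_rot: [0.0, 0.918, -0.396, -0.0]
contact_force: [0.1, 0.0, -0.5]
opening: 0.999
```

{"api": "step_arm", "payload": {"commands": [[0, 0, -0.01, 0, 0], [0, 0, -0.025, 0, 0], [0, 0, -0.04, 0, 0], [0, 0, -0.04, 0, 0], [0, 0, -0.04, 0, 0]]}}

```text
t: 26.78
tool_pos: [625.2, -58.5, 223.2]
tool_rot: [-0.0, 0.918, -0.396, 0.0]
contact_force: [0.9, 0.3, 0.3]
opening: 1.0
```

```bash
python3 - <<'E'
from h import *
s,M=st()
c=capture('wrist');cv2.imwrite('pics/w24.png',c['frame'][:,:,::-1])
c=capture('scene');crop(c['frame'],190,190,340,340,4,'pics/s24.png')
E
```

```text
t 26.77 tcp [625.2 -58.5 223.2] fix [ 0.7 -1.8] yaw-FY -1.0955 tilt [ 0.0008 -0.0001] F [0.9 0.3 0.3] Tz [ 0.06 -0.06 -0.03] op 1.0 q [-0.27  0.62  0.55  1.56 -0.36  1.06 -2.02]
```

View pics/w24.png

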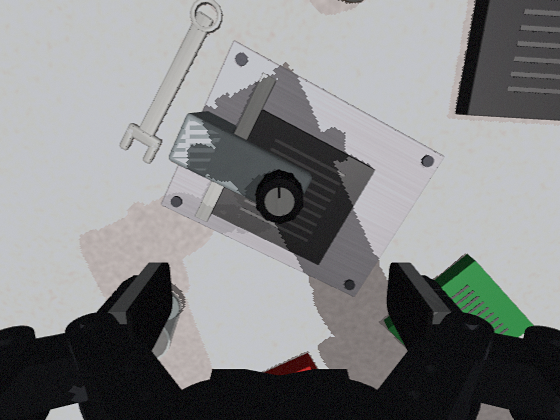

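View pics/s24.png

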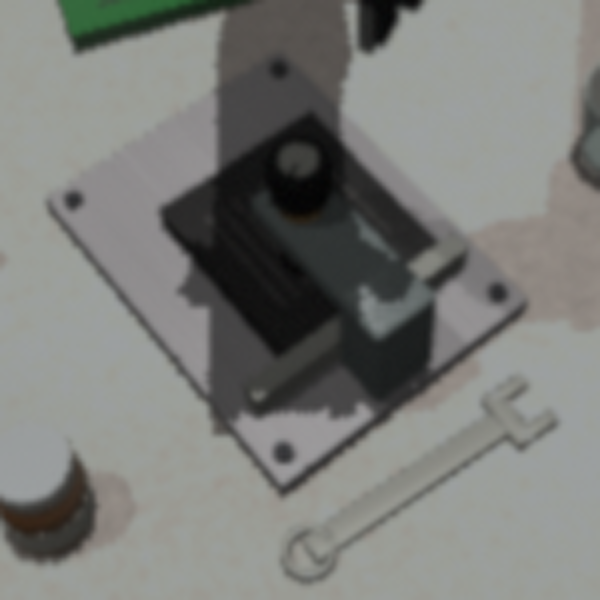

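The knob is visibly lower, with the cap at (298,160) against (298,143) at the start, and the plate still lies along the fence. A quick numeric check of the cap height and plate angle before handing in.

```bash
python3 - <<'E'
from h import *
c=capture('scene')
for z in(159,157,145,142.5): print(z,((proj(c,[622.7,-55.7,z])+.5-190)*4-.5).round(0))
w=capture('wrist')
r=np.array([[np.cos(FY),np.sin(FY)],[-np.sin(FY),np.cos(FY)]])
fx=lambda W:((W[:,:2]-FX)@r.T).round(1)
p=fx(plane(w,[(374,169),(320,264)],36));b=fx(plane(w,[(444,155),(356,297)],16))
print('plate rear',p.tolist(),'bed rear',b.tolist())
for q in(p,b): d=q[1]-q[0];print(np.arctan2(-d[0],d[1]))
E
```

```text
159 [[297. 141.]]
157 [[297. 143.]]
145 [[298. 155.]]
142.5 [[298. 158.]]
plate rear [[-81.8, -51.5], [-84.1, 66.4]] bed rear [[-146.5, -98.0], [-149.4, 91.2]]
0.01950558355071276
0.015326495375434228
```

Cap height is about 141–142 mm, where fully down is 142, so the knob is at its stop. The plate's rear edge is 65 mm ahead of the bed's rear edge, as it should be when flush, and the angle difference is about 0.004 rad. Handing in.

```bash
python3 -c "
from cell import ctrl
print(ctrl.sign_off())"
```

```text
the job is handed in; nothing more can be done
None
```

I slid the plate flush against the fence with the shut fingers. I then turned the knob clockwise about 4.17 rad to its stop, let go, rose clear and handed in at about 27 s of the 64 s. The hand-in gave no verdict.

**Last checks:**
- **Plate:** its rear edge is about 65 mm ahead of the bed's rear edge, which is what flush should measure. It is parallel to the bed to about 0.004 rad, and centred about 7–9 mm off the middle in y.
- **Knob:** the torque jumped to 0.77 N m at the end of the turn, against about 0.1 before. Its cap now sits at about 141–142 mm, where fully down is 142.
- **Foot:** I had no direct reading of its force on the plate. That it presses with more than 5 N rests on the knob being at its stop.
- **Robot and bystanders:** the gripper is open and clear, with no force on it. I never went near the jar, beaker or wrench, and those in the last pictures look unmoved, but I did not measure them.

**What disagreed:**
- **Fingertip position:** the fingertips were about 39 mm behind the reported TCP when shut and 53 mm when open. My first push therefore passed over the plate without touching it. I confirmed this from the pictures and from lowering the fingers without meeting anything. I then pushed and gripped with the corrected heights.
- **Fixture position:** the two fixed cameras placed the fixture about 6 mm apart in x.
- **Knob start angle:** I first judged about 0.5 rad from the cap height, but the full turn shows it was near 0.

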